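Pump up the feeding hatch and hold its key valve open

TASK

Open the feeding hatch from the hand-hydraulic console: first pump the red lever through at least three full strokes, each all the way down to its stop and then let all the way back up. Then take the red key from the white key stand, push it fully home in the brass lock (wiggle it a little past the sticky pins if it binds) and only then turn it a quarter turn clockwise, as seen from above. The lock springs back, so finish while still gripping the key and holding it turned; leave the blue key and the bowl, bottle and jar where they stand.

Things in the scene. Friction and masses are not known exactly. Their poses are not given: they have to be found in the camera images.
- console: Fixed hydraulic console: grey base plate 160 (x) by 310 (y) by 12 mm, blue pump block with steel cheeks to 150 mm high, red-ended lever, blue tank, gauge (top 90 mm), yellow valve block with steel collar and brass lock. Origin on the table, 20 mm to the -y side of the plate's centre, z up. In its frame the lever's pivot is at (0, -20, 130) mm, the lock's axis at (0, 130) mm.
- lever_pad (a point): Middle of the top face of the lever's flat red pad, 36 mm wide (console x) by 76 mm long, 14 mm thick, 170 mm from the pivot; the lever points to the console's -y. Up: 195 mm above the table, sloping 0.35 rad up away from the pivot; down: 78 mm, sloping 0.35 rad down. Push it down from above; its spring lifts it in under 1 s as you rise. The point's axes are the console's when the lever is up.
- pump_lever (a joint): Lever angle: 0 = fully up (where its spring holds it), 0.7 rad = fully down at its stop. About 3 N on the pad starts it, about 12 N holds it down.
- lock_plug (a joint): Angle of the brass lock plug: 0 = rest, grows clockwise seen from above to 1.57 rad at its stop (a quarter turn). A spring returns it: 0.03 N m at rest, 0.12 N m at the stop. The key has about 0.17 rad of play in it, so turn the key that much farther than the plug.
- keyway (a point): Middle of the keyway's mouth in the brass plug's top face, 89 mm above the table, on the lock's upright axis. z up; x runs along the slot and turns with the plug (at rest = console x). Slot 17.6 (x) by 6.6 mm (y), 36 mm deep, mouth chamfered 2 mm. Plug 26 mm square; steel collar round it 60 mm across, 3 mm lower. Two sprung pins at 9 and 19 mm depth bind on the blade: 5 to 15 N of push.
- red_key: Red key, upright in the stand, 60 g. Origin on the blade's axis at the shoulder's underside; z up, x along the blade's width. Blade 16 (x) by 5 mm (y), 30 mm long below the origin, tip rounded; shoulder 24 by 12 by 6 mm; flat red bow 36 (x) by 10 mm (y), 6 to 42 mm above the origin, to grip across its 10 mm. Fits either way round. Home: shoulder on the plug's face, origin at the keyway point.
- key_stand: White key stand fixed to the table, 160 (x) by 60 (y) by 40 mm high, origin under its centre. Two slots 34 mm deep at x = -45 and +45 mm, in which the keys stand loosely with their shoulders on its top face, blade width along its x.
- blue_key: A second key like the red one but with a blue bow, in the other slot; not to be moved.
- bowl: Loose steel bowl, 120 mm across, 55 mm high, origin under its centre; bystander.
- squeeze_bottle: Loose yellow bottle, 60 mm across, 160 mm high, origin under its centre; bystander.
- spice_jar: Loose amber jar with black lid, 56 mm across, 75 mm high, origin under its centre; bystander.

How it is judged:
By the outcome, as a careful person would: the job done as asked, in the order asked, and still so for the second after the job is handed in, while the arm keeps its last pose, push and grip.
It also fails if it takes over 66 s, if anything falls off the work surface, if the arm or the gripper's body presses on something with over 40 N, if the wrist force passes 120 N, or if a joint passes its speed limit or range.

ROBOT

A 7-joint arm with a two-finger parallel gripper is mounted at the origin on the work surface. World frame = base frame: x ahead of the robot, y to its left, z up, the work surface at z = 0. Lengths are in mm, angles in degrees, forces in N, time in s.
With the tool pointing down it reaches from about 425 to 825 mm from the base axis. Payload 3.6 kg.
Tool frame: the origin (TCP) lies on the mounting face of the last link; the fingertips stand tip_extent ahead of it and the grasp point (between the pads) lies 155 mm ahead of it (tip_extent is the distance from the TCP to the fingertips, in mm); y points along the fingers, z is the direction in which the jaws open and shut, and the axes are right-handed (so a half turn about y gives the same grasp; the last joint's range is limited). The gripper opens to 85 mm and grips with 20 to 120 N. Pads are 22 mm wide; open, the fingers measure 114 mm over their backs; the gripper's body (76 mm by 85 mm) begins 54 mm behind the grasp point. The pads swing forward as they close: fully open they stand 13 mm farther back than shut.
Start: joints at [63.169, 35.231, -0.722, 81.555, 0.464, 63.22, -2.315], TCP at [277.924, -587.566, 404.697] pointing down, gripper open.
Joint ranges: [-178.69, 178.69], [-17.37, 117.87], [-77.05, 75.6], [15.02, 138.74], [-78.02, 258.01], [0.78, 113.62], [-162.83, 162.83]. Speed limits (degrees/s): [159.86, 159.86, 180, 180, 180, 180, 180].

INTERFACE

Orientations are given as [roll, pitch, yaw] about the fixed x, y, z axes, in that order (R = Rz(yaw) Ry(pitch) Rx(roll)).
In Python, from cell import * gives the robot as it stands.
- The arm moves only by the shell command python3 -m inch 'ROWS' [FORCE]. ROWS is JSON, a list of rows, each an object of numbers: "fingers": the opening in per cent of the stroke, from 0 (shut) to 100 (fully open); "x", "y", "z": the shift along the tool's x, y, z in m; "twist": the turn about the tool's y in degrees. A call has exactly 8 rows; each row is the pose to reach, as a shift and turn from the pose measured when the call began, along the tool's axes at that moment; what a row does not reach only later rows make up. A row lasts 1/12 s, in which the tool goes at most 41.7 mm and 7.16 degrees, less where a joint would pass 70% of its speed; a pose out of reach is approached as far as the arm can. A call with a gripper value outside its range is refused whole. The fingers move at their own pace and stop on an object; FORCE is the grip in N (left out, the last holds). Time passes only in rows, so rows that repeat a pose let the fingers close, or fill a call up. It gives the time, the measured TCP pose, the force and the opening at its end, in the units of the state.
- get_obs(): the state, without advancing time (a new reading comes with each control period).
- snapshot(name): name is "side" or "top" or "wrist"; returns a dict with "color" (400x640x3 uint8, red, green, blue), "camera_matrix" (3x3 intrinsics, pixels), "dist" ([k1, k2, p1, p2, k3] as OpenCV has them; the pictures are not rectified), "T" (4x4, takes a point from camera to world coordinates); the wrist camera has in their place "T_tool_cam" (4x4, takes a point from camera to tool coordinates, whose origin is the TCP and whose axes are the tool frame's). Camera axes: x right, y down, z forward; pixel columns grow to the right and rows downward; lengths in mm; the calibration is good to about 2 mm. A picture is of the moment at which its call begins: read the wrist's pose just before it. There is no depth.
- job_done(): hands the job in, once; it reports no verdict.
The state is a dict: "t": time; "joint_pos": joint angles; "qvel": joint speeds; "joint_torque": joint torques, N m; "position": TCP position; "tcp_rot": TCP orientation; "ft_force": force on the tool from outside, world axes, zero at the start; "moment": the same for the moment, N m; "gripper_width": finger opening in mm.
Only numpy, scipy, OpenCV 4.12 (cv2) and the standard library are available. Lean on these libraries where they do the work, as an engineer would, in place of code of your own. Each camera call takes 0.05 s, during which the arm holds its last target. There are 200 camera calls.

## Working session

There is one attempt and no reset: what is moved stays moved. The work goes in short steps, Python scripts to look and compute and a shell command to move; the robot and the scene stay as the last step left them, time stands still between calls to the robot, and variables do not carry over. Pictures are saved under pics/ and viewed, about 8 in all and at most 12, crops included, and the job is handed in when it is done.

```bash
ls; mkdir -p pics; python3 - <<'E'
from cell import *
import cv2,numpy as np
o=get_obs();print(o)
for n in("top","side"):
    s=snapshot(n);cv2.imwrite(f"pics/{n}0.png",s["color"][:,:,::-1]);np.savez(f"pics/{n}0.npz",**s);print(n,s["camera_matrix"].round(1).tolist(),s["dist"],s["T"].round(3).tolist())
E
```

```text
pics
{'t': 0.0, 'joint_pos': array([63.16967314, 35.28930006, -0.72440791, 81.64438771,  0.46148117,
       63.21987142, -2.31450795]), 'qvel': array([-0.09030011, -0.02141059, -0.01738526, -0.03414861, -0.04103139,
       -0.06478047, -0.04385558]), 'joint_torque': array([ 6.06724007e-04, -4.69219208e+01,  2.59058671e-01, -1.71034527e+01,
        9.89901106e-03,  9.69874556e-03,  2.40908669e-06]), 'position': array([ 277.79057502, -587.27629946,  403.51917784]), 'tcp_rot': array([-9.01507855e+01,  9.63456799e-04, -1.54683853e+02]), 'ft_force': array([ 0.15847213,  0.33733797, -0.24818212]), 'moment': array([-0.00363476,  0.03660667, -0.0423665 ]), 'gripper_width': 85.36463517637269}
top [[481.1, 0.0, 322.7], [0.0, 481.1, 202.8], [0.0, 0.0, 1.0]] [-0.06487663  0.          0.          0.          0.        ] [[-0.007, -0.996, 0.089, 516.412], [-1.0, 0.008, 0.013, 21.492], [-0.013, -0.089, -0.996, 1277.378], [0.0, 0.0, 0.0, 1.0]]
side [[447.0, 0.0, 321.0], [0.0, 447.0, 195.6], [0.0, 0.0, 1.0]] [-0.00659384  0.          0.          0.          0.        ] [[-0.998, -0.041, 0.042, 578.447], [-0.058, 0.592, -0.803, 750.659], [0.008, -0.805, -0.594, 682.737], [0.0, 0.0, 0.0, 1.0]]
```

View pics/top0.png

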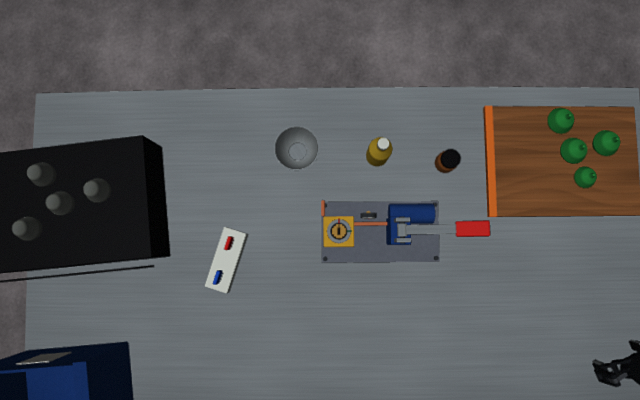

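View pics/side0.png

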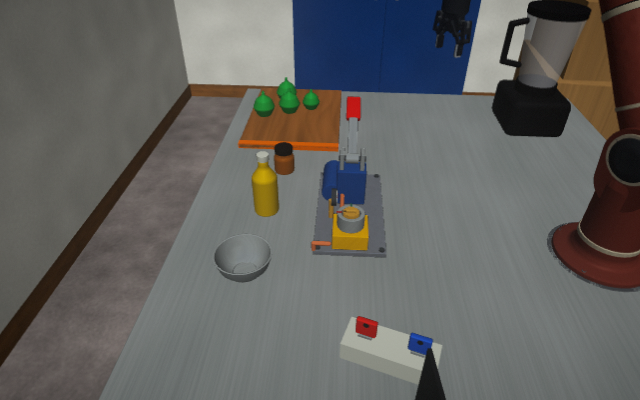

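Top view: lever pad at (473,229), lock at (339,231), red key (229,243), blue key (218,277), console yaw close to 0; side view confirms the lever is up and the keys stand in the white stand.

```bash
cat > h.py <<'E'
from cell import *
import cv2,numpy as np
from scipy.spatial.transform import Rotation as R
def ray(s,px,T=None):
    T=s["T"] if T is None else T
    u=cv2.undistortPoints(np.array(px,float).reshape(-1,1,2),s["camera_matrix"],s["dist"]).reshape(-1,2)
    return T[:3,3],np.c_[u,np.ones(len(u))]@T[:3,:3].T
def onz(s,px,z,T=None):
    o,d=ray(s,px,T);return o+d*((z-o[2])/d[:,2])[:,None]
def blobs(m,amin=20):
    n,l,st,c=cv2.connectedComponentsWithStats(m.astype(np.uint8))
    return [(c[i],st[i,4],cv2.minAreaRect(np.argwhere(l==i)[:,::-1].astype(np.float32))) for i in range(1,n) if st[i,4]>=amin]
def tri(s1,p1,s2,p2):
    o1,d1=ray(s1,p1);o2,d2=ray(s2,p2);d1=d1[0];d2=d2[0]
    k=np.linalg.lstsq(np.c_[d1,-d2],o2-o1,rcond=None)[0]
    a=o1+k[0]*d1;b=o2+k[1]*d2;return (a+b)/2,np.linalg.norm(a-b)
def pose(o):
    T=np.eye(4);T[:3,:3]=R.from_euler("xyz",o["tcp_rot"],degrees=True).as_matrix();T[:3,3]=o["position"];return T
def totool(o,p): # world vector point -> shift in tool axes
    T=pose(o);return T[:3,:3].T@(np.array(p)-T[:3,3])
def masks(im):
    h=cv2.cvtColor(im,cv2.COLOR_RGB2HSV);H,S,V=[h[...,i].astype(int) for i in range(3)]
    return dict(red=((H<5)|(H>174))&(S>190)&(V>90),blue=(abs(H-112)<10)&(S>150)&(V>60),white=(S<40)&(V>170),yellow=(abs(H-23)<8)&(S>150)&(V>90),plate=(abs(H-112)<15)&(S>20)&(S<80)&(V<110))
E
python3 - <<'E'
from h import *
t=dict(np.load("pics/top0.npz"));sd=dict(np.load("pics/side0.npz"))
mt=masks(t["color"]);ms=masks(sd["color"])
for k in mt:
    print(k,"TOP");[print(b[0].round(1),b[1],[np.round(x,1).tolist() for x in b[2]]) for b in blobs(mt[k],40)]
    if k in("red","blue","white"):
        print("SIDE");[print(b[0].round(1),b[1]) for b in blobs(ms[k],40)]
T=pose(get_obs());print(T.round(3))
w=snapshot("wrist");print(w["T_tool_cam"].round(3).tolist(),w["camera_matrix"])
E
```

```text
red TOP
[472.9 228.3] 474 [[472.5, 228.0], [14.0, 33.0], 90.0]
SIDE
[353.1 107. ] 267
[366.2 326.7] 295
blue TOP
[409.8 215.7] 864 [[412.0, 224.0], [44.0, 40.0], 0.0]
[216.1 277.1] 50 [[216.2, 277.1], [3.5, 13.3], 18.4]
[ 56.5 382.1] 2144 [[44.0, 380.5], [37.0, 88.0], 90.0]
SIDE
[376.5  46.5] 14732
[344.9 181.5] 1372
[419.3 343.1] 336
white TOP
[383. 143.] 82 [[383.0, 143.0], [8.0, 10.0], 90.0]
[225.1 259.6] 1162 [[224.8, 259.6], [22.1, 62.0], 18.4]
SIDE
[237.6  45. ] 8145
[486.   54.3] 1939
[514.1  51.3] 162
[261.9 154.2] 49
[378.8 341.9] 1360
yellow TOP
[377.1 150.8] 234 [[377.4, 150.1], [21.6, 16.5], 55.3]
[338.5 231.7] 440 [[338.5, 231.0], [30.0, 29.0], 90.0]
[338.6 230.5] 134 [[338.5, 230.5], [12.7, 12.7], 45.0]
plate TOP
[624.5  91.8] 49 [[624.0, 92.5], [3.0, 28.0], 90.0]
[618.  103.5] 313 [[614.1, 101.8], [59.2, 21.0], 20.2]
[ 50.8 116.3] 413 [[53.0, 117.0], [26.0, 38.0], 90.0]
[637.9 130.1] 46 [[637.5, 131.0], [18.0, 3.0], 90.0]
[ 61.9 134.1] 212 [[68.0, 134.6], [8.4, 68.2], 87.9]
[ 78.3 208.4] 7157 [[81.2, 207.9], [132.6, 173.8], 83.7]
[ 56.1 146.5] 60 [[57.0, 147.4], [6.5, 
[... 906 characters left out ...]
], [7.9, 25.6], 81.9]
[176.4 392.6] 918 [[181.0, 390.5], [98.0, 17.0], -0.0]
[329.2 394. ] 312 [[327.5, 393.0], [51.0, 12.0], -0.0]
[324.9 387.6] 41 [[324.5, 388.0], [2.0, 19.0], 90.0]
[361.4 398.1] 40 [[362.0, 397.5], [3.0, 18.0], 90.0]
[[-9.04000e-01 -1.00000e-03  4.28000e-01  2.77797e+02]
 [-4.28000e-01  2.00000e-03 -9.04000e-01 -5.87322e+02]
 [ 0.00000e+00 -1.00000e+00 -2.00000e-03  4.03651e+02]
 [ 0.00000e+00  0.00000e+00  0.00000e+00  1.00000e+00]]
[[0.0, 0.961, 0.277, -70.787], [-0.001, -0.277, 0.961, 31.333], [1.0, -0.001, 0.001, 0.467], [0.0, 0.0, 0.0, 1.0]] [[276.87416449   0.         318.14336549]
 [  0.         276.87416449 197.70080502]
 [  0.           0.           1.        ]]
```

```bash
python3 - <<'E'
from h import *
t=dict(np.load("pics/top0.npz"));sd=dict(np.load("pics/side0.npz"))
mt=masks(t["color"])
print("pad",onz(t,[[472.9,228.3]],193),"tri",tri(t,[[472.9,228.3]],sd,[[353.1,107]]))
print("plug",onz(t,[[338.5,230.5]],88))
b=[x for x in blobs(mt["white"],500)][0]
c=onz(t,cv2.boxPoints(b[2]),40);print("stand",c.mean(0),c)
h=cv2.cvtColor(t["color"],cv2.COLOR_RGB2HSV)
print("red key",onz(t,[[229,243]],75),"blue",onz(t,[[217,277]],75))
# plate: corners from top pic
for p in [(322,202),(439,202),(439,262),(321,262)]: print("plate",onz(t,[p],12)[0].round(1))
for p in [(297,150),(383,143),(450,157)]: print(onz(t,[p],55)[0].round(1))
print("lens tool tip start",(pose(get_obs())@[0,155,0,1]))
E
```

```text
pad [[ 552.22816639 -303.45737015  193.        ]] tri (array([ 553.2561812 , -305.12092212,  187.61508415]), np.float64(1.7012420855676649))
plug [[553.23805641  -1.92100869  88.        ]]
stand [482.22621204 290.062635    40.        ] [[415.96611608 342.13810886  40.        ]
 [566.6138518  292.58990118  40.        ]
 [548.20807388 237.85919553  40.        ]
 [398.11680642 287.66333444  40.        ]]
red key [[524.28894882 272.17365104  75.        ]] blue [[439.81929316 301.74790796  75.        ]]
plate [631.1  39.4  12. ]
plate [ 628.5 -269.8   12. ]
plate [ 470.9 -265.6   12. ]
plate [473.6  43.1  12. ]
[762.5 102.3  55. ]
[ 778.8 -119.7   55. ]
[ 740.9 -291.9   55. ]
lens tool tip start [ 277.67970197 -587.09065163  248.77498407    1.        ]
```

```bash
python3 -m inch '[{"fingers":0,"x":-0.04,"z":-0.015,"twist":-7},{"fingers":0,"x":-0.08,"z":-0.03,"twist":-14},{"fingers":0,"x":-0.12,"z":-0.045,"twist":-21},{"fingers":0,"x":-0.16,"z":-0.06,"twist":-28},{"fingers":0,"x":-0.2,"z":-0.075,"twist":-35},{"fingers":0,"x":-0.24,"z":-0.09,"twist":-42},{"fingers":0,"x":-0.28,"z":-0.105,"twist":-49},{"fingers":0,"x":-0.31,"z":-0.115,"twist":-55}]' 40
python3 - <<'E'
from h import *
o=get_obs();print(o["joint_pos"].round(1),totool(o,[551,-307,400]).round(1),pose(o)[:2,2],o["t"])
E
```

```text
[63.2 35.3 -0.7 81.6  0.5 63.2 -2.3] [-366.8    4.  -136.6] [ 0.42761736 -0.90395751] 0.15validation failed for argument at $[0]...
```

```bash
python3 -m inch '[{"fingers":0,"x":-0.04,"y":0,"z":-0.015,"twist":-7},{"fingers":0,"x":-0.08,"y":0,"z":-0.03,"twist":-14},{"fingers":0,"x":-0.12,"y":0,"z":-0.045,"twist":-21},{"fingers":0,"x":-0.16,"y":0,"z":-0.06,"twist":-28},{"fingers":0,"x":-0.2,"y":0,"z":-0.075,"twist":-35},{"fingers":0,"x":-0.24,"y":0,"z":-0.09,"twist":-42},{"fingers":0,"x":-0.28,"y":0,"z":-0.105,"twist":-49},{"fingers":0,"x":-0.31,"y":0,"z":-0.115,"twist":-55}]' 40
python3 - <<'E'
from h import *
o=get_obs();print(o["joint_pos"].round(1),totool(o,[551,-307,400]).round(1),pose(o)[:2,2],o["t"])
E
```

```text
t: 0.82
position: [510.1, -348.6, 403.9]
tcp_rot: [-90.1, 0.1, -99.3]
ft_force: [0.9, -0.1, 0.4]
gripper_width: 0.2
[ 42.1  33.1 -16.4  87.   10.   61.5  14.2] [-47.7   4.   33.6] [ 0.9868438  -0.16166993] 0.8167
```

```bash
python3 -m inch '[{"fingers":0,"x":-0.016,"y":0,"z":0.011,"twist":-3},{"fingers":0,"x":-0.032,"y":0,"z":0.022,"twist":-6},{"fingers":0,"x":-0.048,"y":0,"z":0.034,"twist":-9},{"fingers":0,"x":-0.048,"y":0,"z":0.034,"twist":-9},{"fingers":0,"x":-0.048,"y":0,"z":0.034,"twist":-9},{"fingers":0,"x":-0.048,"y":0,"z":0.034,"twist":-9},{"fingers":0,"x":-0.048,"y":0,"z":0.034,"twist":-9},{"fingers":0,"x":-0.048,"y":0,"z":0.034,"twist":-9}]' 40
python3 - <<'E'
from h import *
o=get_obs();s=snapshot("wrist");T=pose(o)@s["T_tool_cam"]
cv2.imwrite("pics/w1.png",s["color"][:,:,::-1])
print(o["joint_pos"].round(1),o["position"],pose(o)[:2,2])
for b in blobs(masks(s["color"])["red"],100): print(b,onz(s,cv2.boxPoints(b[2]),193,T),onz(s,[b[0]],193,T))
E
```

```text
t: 1.48
position: [550.4, -308.5, 403.9]
tcp_rot: [-90.1, 0.1, -90.5]
ft_force: [0.0, 0.3, 0.8]
gripper_width: 0.1
[ 38.1  34.6 -18.6  84.6  11.7  62.9  16.7] [ 550.38653063 -308.4766078   403.93652404] [ 0.99996113 -0.00859996]
(array([323.30580059, 200.14728682]), np.int32(3741), ((323.0, 211.0), (100.0, 50.0), 90.0)) [[ 538.03593858 -265.02845117  193.        ]
 [ 570.56745019 -265.31069973  193.        ]
 [ 572.08533248 -337.79268452  193.        ]
 [ 535.92693899 -337.49393023  193.        ]] [[ 554.4005859  -291.73959616  193.        ]]
```

View pics/w1.png

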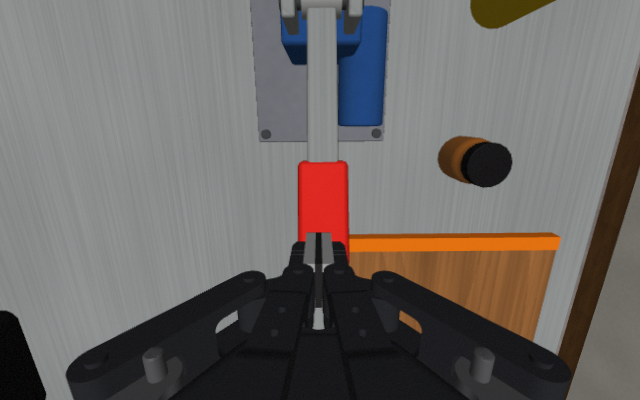

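The wrist view shows the shut fingertips (320,245) over the outer half of the red pad (300–348, 162–245), well aligned sideways. Stroke 1 down.

```bash
python3 -m inch '[{"fingers":0,"x":0,"y":0.02,"z":0.001,"twist":0},{"fingers":0,"x":0,"y":0.04,"z":0.003,"twist":0},{"fingers":0,"x":0,"y":0.06,"z":0.003,"twist":0},{"fingers":0,"x":0,"y":0.08,"z":0.003,"twist":0},{"fingers":0,"x":0,"y":0.1,"z":0.003,"twist":0},{"fingers":0,"x":0,"y":0.12,"z":0.003,"twist":0},{"fingers":0,"x":0,"y":0.14,"z":0.003,"twist":0},{"fingers":0,"x":0,"y":0.155,"z":0.003,"twist":0}]' 40
```

```text
t: 2.2
position: [554.4, -307.5, 253.0]
tcp_rot: [-89.9, 0.1, -90.6]
ft_force: [-21.0, 10.8, 99.7]
gripper_width: -0.3
```

```bash
python3 -m inch '[{"fingers":0,"x":0,"y":-0.02,"z":0,"twist":0},{"fingers":0,"x":0,"y":-0.045,"z":0,"twist":0},{"fingers":0,"x":0,"y":-0.07,"z":0,"twist":0},{"fingers":0,"x":0,"y":-0.095,"z":0,"twist":0},{"fingers":0,"x":0,"y":-0.12,"z":0,"twist":0},{"fingers":0,"x":0,"y":-0.14,"z":0,"twist":0},{"fingers":0,"x":0,"y":-0.14,"z":0,"twist":0},{"fingers":0,"x":0,"y":-0.14,"z":0,"twist":0}]' 40
python3 - <<'E'
from h import *
s=snapshot("side");cv2.imwrite("pics/s1.png",s["color"][60:260,250:450,::-1].repeat(2,0).repeat(2,1))
for b in blobs(masks(s["color"])["red"],40):print(b[0],b[1])
E
```

```text
t: 2.87
position: [553.9, -308.4, 394.4]
tcp_rot: [-89.7, 0.0, -90.6]
ft_force: [0.0, -0.4, -0.6]
gripper_width: 0.3
[353.09737828 107.01498127] 267
[366.21088435 326.75510204] 294
```

```bash
python3 -m inch '[{"fingers":0,"x":0,"y":0.03,"z":0,"twist":0},{"fingers":0,"x":0,"y":0.055,"z":0,"twist":0},{"fingers":0,"x":0,"y":0.08,"z":0,"twist":0},{"fingers":0,"x":0,"y":0.105,"z":0,"twist":0},{"fingers":0,"x":0,"y":0.125,"z":0,"twist":0},{"fingers":0,"x":0,"y":0.134,"z":0,"twist":0},{"fingers":0,"x":0,"y":0.137,"z":0,"twist":0},{"fingers":0,"x":0,"y":0.14,"z":0,"twist":0}]' 40
```

```text
t: 3.58
position: [554.9, -306.8, 255.9]
tcp_rot: [-89.8, 0.2, -90.6]
ft_force: [-6.6, 5.8, 36.7]
gripper_width: -0.3
```

```bash
python3 - <<'E'
from h import *
s=snapshot("side");print(get_obs()["ft_force"],get_obs()["position"])
for b in blobs(masks(s["color"])["red"],20):print(b[0],b[1])
E
python3 -m inch '[{"fingers":0,"x":0,"y":-0.02,"z":0,"twist":0},{"fingers":0,"x":0,"y":-0.045,"z":0,"twist":0},{"fingers":0,"x":0,"y":-0.07,"z":0,"twist":0},{"fingers":0,"x":0,"y":-0.095,"z":0,"twist":0},{"fingers":0,"x":0,"y":-0.12,"z":0,"twist":0},{"fingers":0,"x":0,"y":-0.138,"z":0,"twist":0},{"fingers":0,"x":0,"y":-0.138,"z":0,"twist":0},{"fingers":0,"x":0,"y":-0.138,"z":0,"twist":0}]' 40
python3 - <<'E'
from h import *
s=snapshot("side")
for b in blobs(masks(s["color"])["red"],40):print(b[0],b[1])
E
python3 -m inch '[{"fingers":0,"x":0,"y":0.03,"z":0,"twist":0},{"fingers":0,"x":0,"y":0.055,"z":0,"twist":0},{"fingers":0,"x":0,"y":0.08,"z":0,"twist":0},{"fingers":0,"x":0,"y":0.105,"z":0,"twist":0},{"fingers":0,"x":0,"y":0.125,"z":0,"twist":0},{"fingers":0,"x":0,"y":0.134,"z":0,"twist":0},{"fingers":0,"x":0,"y":0.137,"z":0,"twist":0},{"fingers":0,"x":0,"y":0.14,"z":0,"twist":0}]' 40
```

```text
[-5.48495761  3.99966169 25.65158796] [ 554.86037206 -306.75862883  256.33098535]
[351.15555556 145.73333333] 45
[366.22033898 326.74915254] 295
t: 4.3
position: [554.0, -307.4, 393.6]
tcp_rot: [-89.9, 0.2, -90.6]
ft_force: [-0.8, 0.3, 0.2]
gripper_width: 0.1
[353.09737828 107.01498127] 267
[366.1986532  326.73400673] 297
t: 5.02
position: [554.9, -305.3, 256.3]
tcp_rot: [-89.9, 0.3, -90.6]
ft_force: [-9.0, 5.9, 41.4]
gripper_width: 0.2
```

```bash
python3 - <<'E'
from h import *
s=snapshot("side");cv2.imwrite("pics/s2.png",s["color"][60:260,250:450,::-1].repeat(2,0).repeat(2,1));print(get_obs()["ft_force"],get_obs()["position"])
for b in blobs(masks(s["color"])["red"],20):print(b[0],b[1])
E
```

```text
[-7.13090728  4.05883002 31.74781613] [ 554.79531488 -305.23775773  256.73175769]
[351.27272727 145.81818182] 44
[366.19047619 326.75510204] 294
```

View pics/s2.png

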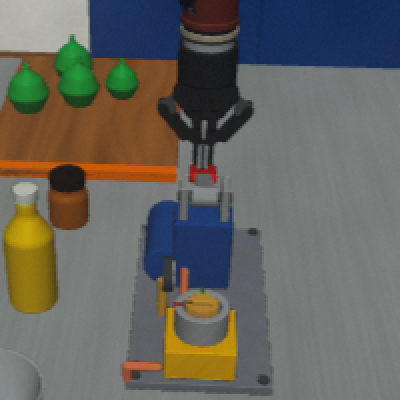

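Lever is down with the fingers on the pad. The steady push, about 30 N against 12 N needed to hold, says it is on its stop. I'll add a fourth stroke as margin.

```bash
python3 -m inch '[{"fingers":0,"x":0,"y":-0.02,"z":0,"twist":0},{"fingers":0,"x":0,"y":-0.045,"z":0,"twist":0},{"fingers":0,"x":0,"y":-0.07,"z":0,"twist":0},{"fingers":0,"x":0,"y":-0.095,"z":0,"twist":0},{"fingers":0,"x":0,"y":-0.12,"z":0,"twist":0},{"fingers":0,"x":0,"y":-0.138,"z":0,"twist":0},{"fingers":0,"x":0,"y":-0.138,"z":0,"twist":0},{"fingers":0,"x":0,"y":-0.138,"z":0,"twist":0}]' 40
python3 -m inch '[{"fingers":0,"x":0,"y":0.03,"z":0,"twist":0},{"fingers":0,"x":0,"y":0.055,"z":0,"twist":0},{"fingers":0,"x":0,"y":0.08,"z":0,"twist":0},{"fingers":0,"x":0,"y":0.105,"z":0,"twist":0},{"fingers":0,"x":0,"y":0.125,"z":0,"twist":0},{"fingers":0,"x":0,"y":0.134,"z":0,"twist":0},{"fingers":0,"x":0,"y":0.138,"z":0,"twist":0},{"fingers":0,"x":0,"y":0.1415,"z":0,"twist":0}]' 40
python3 -m inch '[{"fingers":0,"x":0,"y":-0.02,"z":0,"twist":0},{"fingers":0,"x":0,"y":-0.05,"z":0,"twist":0},{"fingers":0,"x":0,"y":-0.08,"z":0,"twist":0},{"fingers":0,"x":0,"y":-0.11,"z":0,"twist":0},{"fingers":0,"x":0,"y":-0.14,"z":0,"twist":0},{"fingers":0,"x":0,"y":-0.16,"z":0,"twist":0},{"fingers":0,"x":0,"y":-0.17,"z":0,"twist":0},{"fingers":0,"x":0,"y":-0.17,"z":0,"twist":0}]' 40
python3 - <<'E'
from h import *
s=snapshot("side")
for b in blobs(masks(s["color"])["red"],40):print(b[0],b[1])
o=get_obs();print(o["t"],totool(o,[510,250,420]),pose(o)[:2,2],o["joint_pos"].round(1))
E
```

```text
t: 5.73
position: [554.2, -306.1, 393.3]
tcp_rot: [-90.0, 0.3, -90.6]
ft_force: [-0.4, 0.5, -0.6]
gripper_width: 0.0
t: 6.4
position: [555.2, -303.7, 256.6]
tcp_rot: [-90.0, 0.4, -90.6]
ft_force: [-11.3, 6.0, 51.5]
gripper_width: -0.4
t: 7.07
position: [555.2, -305.1, 426.6]
tcp_rot: [-89.9, 0.4, -90.6]
ft_force: [0.0, 0.4, 0.3]
gripper_width: -0.1
[353.09737828 107.01498127] 267
[366.20945946 326.74662162] 296
7.1167 [-554.42042431    9.40403959  -50.23047163] [ 0.99995074 -0.00974079] [ 38.   33.9 -19.3  82.4  11.2  65.9  16.6]
```

```bash
python3 -m inch '[{"fingers":0,"x":-0.038,"y":0,"z":-0.003,"twist":-4},{"fingers":0,"x":-0.076,"y":0,"z":-0.005,"twist":-8},{"fingers":0,"x":-0.114,"y":0,"z":-0.007,"twist":-12},{"fingers":0,"x":-0.152,"y":0,"z":-0.009,"twist":-16},{"fingers":0,"x":-0.19,"y":0,"z":-0.012,"twist":-20},{"fingers":0,"x":-0.228,"y":0,"z":-0.015,"twist":-25},{"fingers":0,"x":-0.266,"y":0,"z":-0.018,"twist":-30},{"fingers":0,"x":-0.3,"y":0,"z":-0.02,"twist":-35}]' 40
python3 - <<'E'
from h import *
o=get_obs();print(o["t"],totool(o,[522,268,420]),pose(o)[:2,2],o["joint_pos"].round(1))
E
```

```text
t: 7.78
position: [536.5, -2.6, 424.3]
tcp_rot: [-90.1, 0.7, -55.2]
ft_force: [-0.5, 0.7, 0.5]
gripper_width: -0.2
7.7833 [-230.45691928    6.79818697  142.48163736] [0.82138615 0.57037052] [ 18.9  26.7 -31.2  98.1  14.9  59.9  17.5]
```

```bash
python3 -m inch '[{"fingers":60,"x":-0.033,"y":0,"z":0.02,"twist":-5},{"fingers":60,"x":-0.066,"y":0,"z":0.04,"twist":-10},{"fingers":60,"x":-0.099,"y":0,"z":0.06,"twist":-15},{"fingers":60,"x":-0.132,"y":0,"z":0.08,"twist":-20},{"fingers":60,"x":-0.165,"y":0,"z":0.1,"twist":-26},{"fingers":60,"x":-0.198,"y":0,"z":0.12,"twist":-32},{"fingers":60,"x":-0.23,"y":0,"z":0.142,"twist":-37},{"fingers":60,"x":-0.23,"y":0,"z":0.142,"twist":-37}]' 40
python3 -m inch '[{"fingers":60,"x":0,"y":0.02,"z":0,"twist":0},{"fingers":60,"x":0,"y":0.04,"z":0,"twist":0},{"fingers":60,"x":0,"y":0.06,"z":0,"twist":0},{"fingers":60,"x":0,"y":0.06,"z":0,"twist":0},{"fingers":60,"x":0,"y":0.06,"z":0,"twist":0},{"fingers":60,"x":0,"y":0.06,"z":0,"twist":0},{"fingers":60,"x":0,"y":0.06,"z":0,"twist":0},{"fingers":60,"x":0,"y":0.06,"z":0,"twist":0}]' 40
python3 - <<'E'
from h import *
o=get_obs();s=snapshot("wrist");T=pose(o)@s["T_tool_cam"]
np.savez("pics/w2.npz",T=T,**s)
cv2.imwrite("pics/w2.png",s["color"][:,:,::-1]);m=masks(s["color"])
print(o["position"],o["tcp_rot"],pose(o)[:2,2],o["joint_pos"].round(1))
for k,z in(("red",82),("blue",82),("white",40)):
  for b in blobs(m[k],100): print(k,b[0].round(1),b[1],cv2.boxPoints(b[2]).round(0).tolist(),onz(s,cv2.boxPoints(b[2]),z,T).round(1).tolist(),onz(s,[b[0]],z,T))
E
```

```text
t: 8.45
position: [518.3, 275.6, 424.1]
tcp_rot: [-89.4, 1.1, -17.3]
ft_force: [-0.9, 0.9, 0.2]
gripper_width: 51.1
t: 9.12
position: [517.6, 276.7, 365.2]
tcp_rot: [-89.3, 1.0, -17.3]
ft_force: [0.6, 0.6, -0.1]
gripper_width: 51.1
[517.62933771 276.71457119 365.20554131] [-89.2849013    1.02031367 -17.29944775] [0.2975547  0.95462322] [ -6.3  36.8 -39.4  94.5  25.1  58.   19.1]
red [316.9 203.5] 346 [[313.0, 184.0], [321.0, 184.0], [321.0, 223.0], [313.0, 223.0]] [[502.8, 279.9, 82.0], [505.1, 287.0, 82.0], [542.0, 275.6, 82.0], [539.7, 268.2, 82.0]] [[522.00220698 277.67764326  82.        ]]
blue [317.7 109.2] 398 [[313.0, 89.0], [323.0, 89.0], [323.0, 129.0], [313.0, 129.0]] [[423.4, 305.1, 82.0], [426.0, 313.3, 82.0], [457.9, 303.5, 82.0], [455.2, 295.0, 82.0]] [[440.40892109 303.99473263  82.        ]]
blue [ 15.8 321.9] 2581 [[0.0, 370.0], [0.0, 279.0], [48.0, 279.0], [48.0, 370.0]] [[602.3, -127.7, 82.0], [501.1, -57.8, 82.0], [516.0, -10.0, 82.0], [618.6, -74.3, 82.0]] [[551.20038489 -72.15667837  82.        ]]
white [316.9 147.7] 7886 [[287.0, 226.0], [287.0, 74.0], [348.0, 74.0], [348.0, 226.0]] [[549.0, 234.0, 40.0], [398.0, 286.0, 40.0], [415.9, 343.5, 40.0], [569.9, 300.1, 40.0]] [[475.36741515 292.62464585  40.        ]]
```

View pics/w2.png

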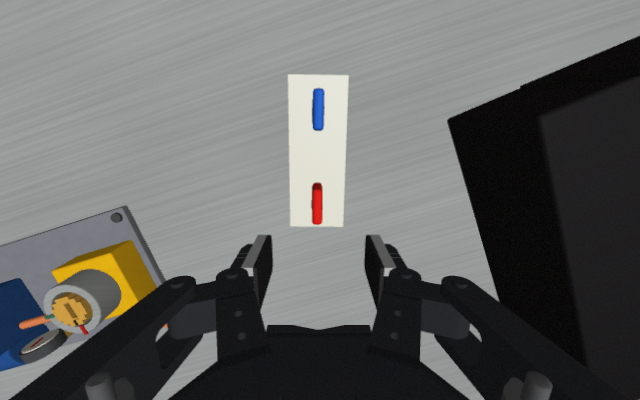

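Wrist view: red bow at (317,204), blue at (318,109), aligned with the tool; the lock is visible at (72,308) with a small red mark beside it.

```bash
python3 - <<'E'
from h import *
o=get_obs();T=pose(o)
g=T@[0,155,0,1];print("grasp pt",g.round(1)); print(T[:3,1])
d=T[:3,:3].T@(np.array([523,276.5,69])-g[:3]);print(d.round(1))
E
```

```text
grasp pt [515.5 279.3 210.2   1. ]
[-0.01329331  0.01704663 -0.99976632]
[ 10.5 141.   -2.2]
```

```bash
python3 -m inch '[{"fingers":60,"x":0.005,"y":0.02,"z":-0.001,"twist":0.6},{"fingers":60,"x":0.01,"y":0.04,"z":-0.002,"twist":0.6},{"fingers":60,"x":0.01,"y":0.06,"z":-0.002,"twist":0.6},{"fingers":60,"x":0.01,"y":0.08,"z":-0.002,"twist":0.6},{"fingers":60,"x":0.01,"y":0.1,"z":-0.002,"twist":0.6},{"fingers":60,"x":0.01,"y":0.12,"z":-0.002,"twist":0.6},{"fingers":60,"x":0.01,"y":0.133,"z":-0.002,"twist":0.6},{"fingers":60,"x":0.01,"y":0.141,"z":-0.002,"twist":0.6}]' 40
python3 - <<'E'
from h import *
o=get_obs();s=snapshot("wrist");T=pose(o)@s["T_tool_cam"];print(o["position"],(pose(o)@[0,155,0,1]).round(1),o["tcp_rot"])
cv2.imwrite("pics/w3.png",s["color"][100:,160:480,::-1].repeat(2,0).repeat(2,1))
for b in blobs(masks(s["color"])["red"],50): print(b[0],b[1],cv2.boxPoints(b[2]).tolist(),onz(s,[b[0]],75,T))
E
```

```text
t: 9.83
position: [524.6, 274.0, 222.9]
tcp_rot: [-89.4, 1.1, -17.9]
ft_force: [-0.7, 0.1, -0.8]
gripper_width: 50.9
[524.55409261 273.95869992 222.88827826] [522.3 276.5  67.9   1. ] [-89.36955563   1.0693177  -17.91113715]
[321.30849582 276.80779944] 1436 [[311.0, 224.0], [331.0, 224.0], [331.0, 314.0], [311.0, 314.0]] [[526.22440724 276.67449305  75.        ]]
```

View pics/w3.png

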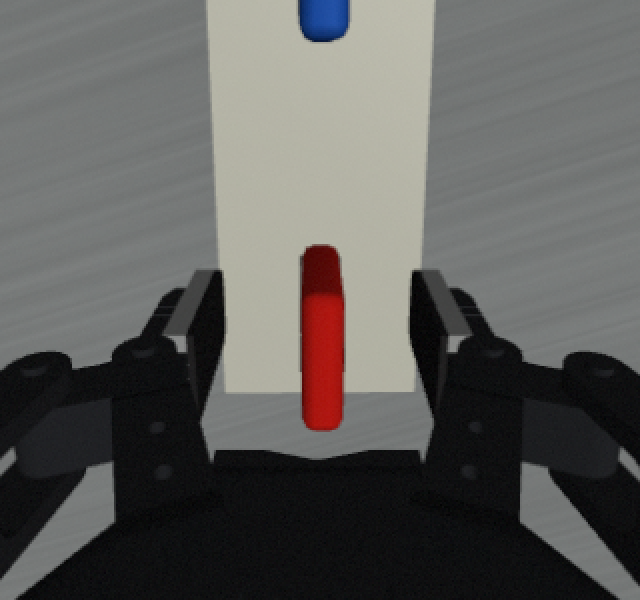

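Key centred between the pads (crop (322,360)), with a few mm offset along its width; I work that out, then close.

```bash
python3 - <<'E'
from h import *
o=get_obs();s=snapshot("wrist");T=pose(o)@s["T_tool_cam"]
p=onz(s,[[321,247],[321,315],[321,281]],82,T);print(p,np.linalg.norm(p[0]-p[1]),(pose(o)[:3,:3].T@(p[2]-(pose(o)@[0,155,0,1])[:3])).round(1))
E
```

```text
[[507.47706641 282.01031033  82.        ]
 [540.2734853  271.49478658  82.        ]
 [523.26745373 276.94721124  82.        ]] 34.44098331475293 [  0.8 -14.9   1.2]
```

```bash
python3 -m inch '[{"fingers":0,"x":0.001,"y":0,"z":0,"twist":0},{"fingers":0,"x":0.001,"y":0,"z":0,"twist":0},{"fingers":0,"x":0.001,"y":0,"z":0,"twist":0},{"fingers":0,"x":0.001,"y":0,"z":0,"twist":0},{"fingers":0,"x":0.001,"y":0,"z":0,"twist":0},{"fingers":0,"x":0.001,"y":0,"z":0,"twist":0},{"fingers":0,"x":0.001,"y":0,"z":0,"twist":0},{"fingers":0,"x":0.001,"y":0,"z":0,"twist":0}]' 80
```

```text
t: 10.6
position: [525.8, 274.0, 224.4]
tcp_rot: [-89.3, 1.0, -17.9]
ft_force: [-0.7, -1.1, 5.4]
gripper_width: 9.0
```

```bash
python3 -m inch '[{"fingers":0,"x":0,"y":-0.01,"z":0,"twist":0},{"fingers":0,"x":0,"y":-0.025,"z":0,"twist":0},{"fingers":0,"x":0,"y":-0.045,"z":0,"twist":0},{"fingers":0,"x":0,"y":-0.065,"z":0,"twist":0},{"fingers":0,"x":0,"y":-0.09,"z":0,"twist":0},{"fingers":0,"x":0,"y":-0.11,"z":0,"twist":0},{"fingers":0,"x":0,"y":-0.13,"z":0,"twist":0},{"fingers":0,"x":0,"y":-0.13,"z":0,"twist":0}]' 80
python3 - <<'E'
from h import *
o=get_obs();s=snapshot("wrist");T=pose(o)
cv2.imwrite("pics/w4.png",s["color"][:,:,::-1])
for b in blobs(masks(s["color"])["red"],50): print(b[0],b[1],cv2.boxPoints(b[2]).tolist())
g=(T@[0,155,0,1])[:3];print(g,o["tcp_rot"],o["joint_pos"].round(1))
print((T[:3,:3].T@(np.array([553,-2,g[2]])-g)).round(1))
E
```

```text
t: 11.27
position: [528.0, 272.8, 358.9]
tcp_rot: [-88.9, 0.7, -17.9]
ft_force: [0.6, 1.6, -0.2]
gripper_width: 8.9
[318.23518957 264.82109005] 1688 [[308.0, 220.0], [329.0, 220.0], [329.0, 309.0], [308.0, 309.0]]
[527.09956759 276.13350877 203.98759303] [-88.93189906   0.69773529 -17.90995473] [ -5.9  37.6 -39.   93.9  25.7  57.4  19.1]
[ 110.2   -6.1 -256.6]
```

View pics/w4.png

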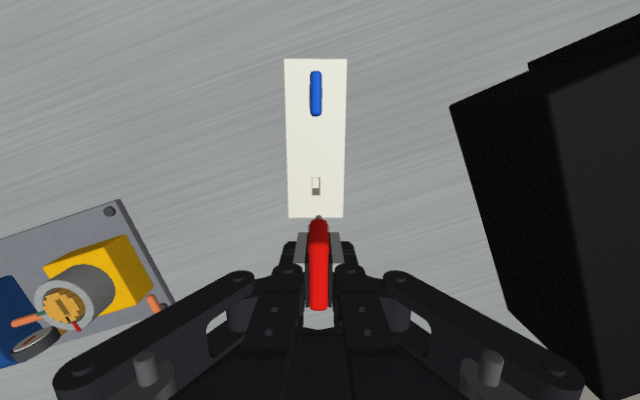

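```bash
python3 -m inch '[{"fingers":0,"x":0.013,"y":0,"z":-0.03,"twist":-2},{"fingers":0,"x":0.027,"y":0,"z":-0.064,"twist":-4},{"fingers":0,"x":0.041,"y":0,"z":-0.098,"twist":-6},{"fingers":0,"x":0.055,"y":0,"z":-0.132,"twist":-9},{"fingers":0,"x":0.07,"y":0,"z":-0.166,"twist":-12},{"fingers":0,"x":0.084,"y":0,"z":-0.2,"twist":-15},{"fingers":0,"x":0.098,"y":0,"z":-0.23,"twist":-17.4},{"fingers":0,"x":0.11,"y":-0.003,"z":-0.257,"twist":-17.4}]' 80
python3 -m inch '[{"fingers":0,"x":0,"y":0,"z":0,"twist":0},{"fingers":0,"x":0,"y":0,"z":0,"twist":0},{"fingers":0,"x":0,"y":0,"z":0,"twist":0},{"fingers":0,"x":0,"y":0,"z":0,"twist":0},{"fingers":0,"x":0,"y":0,"z":0,"twist":0},{"fingers":0,"x":0,"y":0,"z":0,"twist":0},{"fingers":0,"x":0,"y":0,"z":0,"twist":0},{"fingers":0,"x":0,"y":0,"z":0,"twist":0}]' 80
python3 - <<'E'
from h import *
o=get_obs();s=snapshot("wrist");T=pose(o)
np.savez("pics/w5.npz",T=T@s["T_tool_cam"],**s)
cv2.imwrite("pics/w5.png",s["color"][80:360,180:460,::-1].repeat(2,0).repeat(2,1))
for k in("red","yellow"):
  for b in blobs(masks(s["color"])[k],30): print(k,b[0],b[1],cv2.boxPoints(b[2]).tolist())
g=(T@[0,155,0,1])[:3];print(g,o["tcp_rot"],o["joint_pos"].round(1))
E
```

```text
t: 11.98
position: [552.6, -9.4, 351.8]
tcp_rot: [-89.0, 0.8, -0.5]
ft_force: [0.6, 0.3, -0.7]
gripper_width: 8.8
t: 12.65
position: [552.5, -8.7, 351.9]
tcp_rot: [-89.0, 0.8, -0.5]
ft_force: [0.8, 0.5, -1.1]
gripper_width: 8.6
red [318.48017084 265.8438072 ] 1639 [[308.0, 219.0], [329.0, 219.0], [329.0, 309.0], [308.0, 309.0]]
yellow [318.51936027 178.32281145] 2376 [[281.0, 153.0], [358.0, 153.0], [358.0, 230.0], [281.0, 230.0]]
yellow [321.08       202.68878049] 1025 [[301.0, 184.0], [340.0, 184.0], [340.0, 223.0], [301.0, 223.0]]
yellow [256.725 223.875] 40 [[251.9412078857422, 225.23532104492188], [253.29415893554688, 219.82354736328125], [261.058837890625, 221.76470947265625], [259.7059020996094, 227.17648315429688]]
[550.4635554   -5.8925727  196.91561305] [-88.95544335   0.76780592  -0.46277035] [ 27.1  36.7 -45.7 100.7  29.5  56.1  59.5]
```

View pics/w5.png

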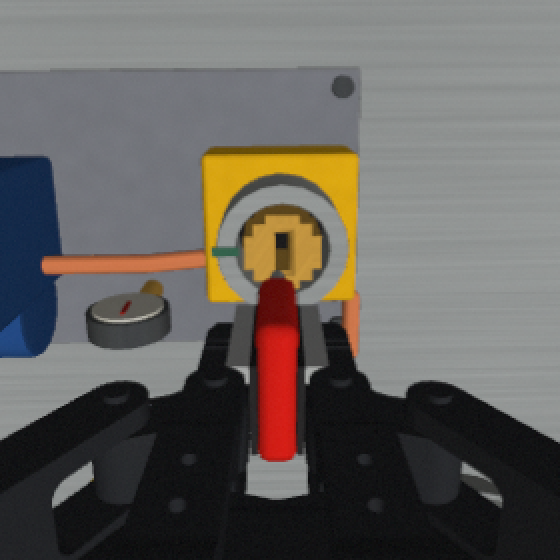

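```bash
python3 - <<'E'
from h import *
s=dict(np.load("pics/w5.npz"));Tc=s["T"];o=get_obs();T=pose(o)
im=s["color"]
# slot: dark pixels inside plug
g=im[184:230,300:342].astype(int);V=g.max(2);
for r in range(0,46,3): print(184+r,"".join("#" if v<70 else "+" if v<130 else "." for v in V[r]))
for nm,p,z in(("collar",[322,201],86),("plug",[320.8,203.3],89),("slotcol",[321.3,205],89)):
    q=onz(s,[p],z,Tc)[0];print(nm,q.round(1))
# key origin in tool frame approx grasp +27
k=(T@[0,155+22,0,1])[:3];tip=(T@[0,155+52,0,1])[:3];print("origin",k,"tip",tip,"key col")
# bow top edge x-extent in tool frame
R_=T[:3,:3]
tt=T[:3,:3]
q=onz(s,[[318.5,240],[318.5,309],[316,219]],(T@[0,155-13,0,1])[2],Tc)
print("bow in tool",[(R_.T@(x-T[:3,3])).round(1) for x in q])
E
```

```text
184 ..........+++++++++++++++++++++++.........
187 .....++++++++................++++++#++....
190 ..++++++++++..................++++++++#++.
193 +##+++..............................+++##+
196 ##++++............+++++++...........++++##
199 #+................######++...............#
202 #+................######++...............#
205 ++................++++++++...............#
208 ++................++++++++...............#
211 ++................+++++++................#
214 ++................+++++++............+++++
217 .++++++.........+##+++..............+###++
220 ....+++.....+++++++++++++.....+++++++++...
223 .......+++++++++++++++++++....++++++......
226 ........++++++++++++++++++++++............
229 ........++++++++++++++++++++++............
collar [550.2  -0.8  86. ]
plug [551.5  -2.   89. ]
slotcol [553.   -1.5  89. ]
origin [550.21118224  -5.69467707 174.89668096] tip [549.81394299  -5.14449548 144.90435693] key col
bow in tool [array([-1.830e+01,  1.422e+02,  1.000e-01]), array([1.680e+01, 1.418e+02, 1.000e-01]), array([-28.1, 142.4,  -1. ])]
```

```bash
python3 -m inch '[{"fingers":0,"x":0.0047,"y":0,"z":0.0022,"twist":0},{"fingers":0,"x":0.0047,"y":0.01,"z":0.0022,"twist":0},{"fingers":0,"x":0.0047,"y":0.02,"z":0.0022,"twist":0},{"fingers":0,"x":0.0047,"y":0.03,"z":0.0022,"twist":0},{"fingers":0,"x":0.0047,"y":0.036,"z":0.0022,"twist":0},{"fingers":0,"x":0.0047,"y":0.042,"z":0.0022,"twist":0},{"fingers":0,"x":0.0047,"y":0.044,"z":0.0022,"twist":0},{"fingers":0,"x":0.0047,"y":0.044,"z":0.0022,"twist":0}]' 80
python3 - <<'E'
from h import *
o=get_obs();s=snapshot("wrist");T=pose(o);Tc=T@s["T_tool_cam"]
np.savez("pics/w6.npz",T=Tc,**s);sd=snapshot("side")
a=s["color"][130:290,230:410].repeat(3,0).repeat(3,1)
b=sd["color"][170:250,310:390].repeat(3,0).repeat(3,1);b=np.pad(b,((0,240),(0,0),(0,0)))
cv2.imwrite("pics/w6.png",np.hstack([a,b])[:,:,::-1])
tip=(T@[0,155+52,0,1])[:3];print("tip",tip,T[:3,1],o["tcp_rot"])
E
```

```text
t: 13.37
position: [556.5, -6.0, 307.0]
tcp_rot: [-89.0, 0.9, -0.5]
ft_force: [0.1, 0.3, -0.1]
gripper_width: 9.0
tip [553.45263103  -2.24134503 100.09564991] [-0.01471918  0.0183428  -0.99972341] [-88.95601942   0.85222171  -0.4759893 ]
```

View pics/w6.png

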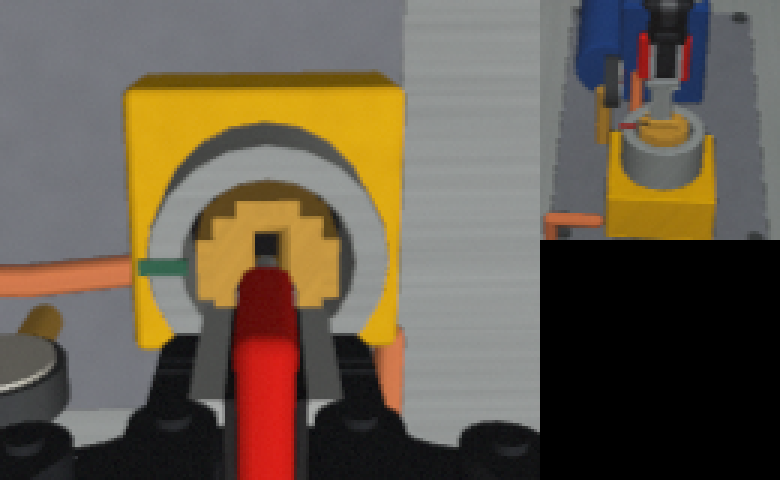

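```bash
python3 - <<'E'
from h import *
s=dict(np.load("pics/w6.npz"));Tc=s["T"]
f=lambda c,r,z:onz(s,[[230+c/3,130+r/3]],z,Tc)[0].round(1)
print("slot -x edge",f(267,232,89),"plug edges top",f(267,200,89),"L",f(195,260,89),"R",f(340,260,89),"bottom",f(210,307,89))
print("collar top",f(268,145,86),"L",f(148,262,86),"R",f(388,262,86))
E
```

```text
slot -x edge [544.8  -1.7  89. ] plug edges top [537.   -1.6  89. ] L [551.6 -18.9  89. ] R [552.1  15.7  89. ] bottom [563.6 -15.7  89. ]
collar top [524.5  -1.2  86. ] L [552.9 -30.5  86. ] R [553.8  27.8  86. ]
```

```bash
python3 -m inch '[{"fingers":0,"x":0.001,"y":0,"z":0.0004,"twist":0},{"fingers":0,"x":0.001,"y":0.003,"z":0.0004,"twist":0},{"fingers":0,"x":0.001,"y":0.006,"z":0.0004,"twist":0},{"fingers":0,"x":0.001,"y":0.009,"z":0.0003,"twist":0},{"fingers":0,"x":0.0011,"y":0.012,"z":0.0003,"twist":0},{"fingers":0,"x":0.0011,"y":0.014,"z":0.0003,"twist":0},{"fingers":0,"x":0.0012,"y":0.016,"z":0.0002,"twist":0},{"fingers":0,"x":0.0012,"y":0.018,"z":0.0002,"twist":0}]' 80
```

```text
t: 14.13
position: [558.3, -3.4, 301.0]
tcp_rot: [-89.3, 0.4, -0.5]
ft_force: [-19.5, -6.7, 72.4]
gripper_width: 8.6
```

```bash
python3 -m inch '[{"fingers":0,"x":0,"y":-0.006,"z":0,"twist":0},{"fingers":0,"x":0,"y":-0.012,"z":0,"twist":0},{"fingers":0,"x":0,"y":-0.012,"z":0,"twist":0},{"fingers":0,"x":0,"y":-0.012,"z":0,"twist":0},{"fingers":0,"x":0,"y":-0.012,"z":0,"twist":0},{"fingers":0,"x":0,"y":-0.012,"z":0,"twist":0},{"fingers":0,"x":0,"y":-0.012,"z":0,"twist":0},{"fingers":0,"x":0,"y":-0.012,"z":0,"twist":0}]' 80
python3 - <<'E'
from h import *
o=get_obs();s=snapshot("wrist");T=pose(o);Tc=T@s["T_tool_cam"]
np.savez("pics/w7.npz",T=Tc,**s);sd=snapshot("side");np.savez("pics/s7.npz",**sd)
a=s["color"][130:330,240:400].repeat(3,0).repeat(3,1)
b=cv2.resize(sd["color"][180:240,325:375],None,fx=6,fy=6,interpolation=cv2.INTER_CUBIC)
c=np.zeros((600,300,3),np.uint8);c[:360]=b
cv2.imwrite("pics/w7.png",np.hstack([a,c])[:,:,::-1])
tip=(T@[0,155+52,0,1])[:3];print("tip",tip,T[:3,1],o["tcp_rot"],o["position"])
for x in blobs(masks(s["color"])["red"],50): print(x[0],cv2.boxPoints(x[2]).tolist())
E
```

```text
t: 14.8
position: [558.3, -3.6, 312.1]
tcp_rot: [-89.3, 0.5, -0.5]
ft_force: [0.4, -0.3, -1.6]
gripper_width: 8.9
tip [556.5718312   -1.09087963 105.11269127] [-0.008277    0.01221151 -0.99989118] [-89.30460752   0.48054977  -0.51517435] [558.2851694   -3.61866126 312.09016539]
[318.3875225  265.27114577] [[308.0, 220.0], [329.0, 220.0], [329.0, 309.0], [308.0, 309.0]]
```

View pics/w7.png

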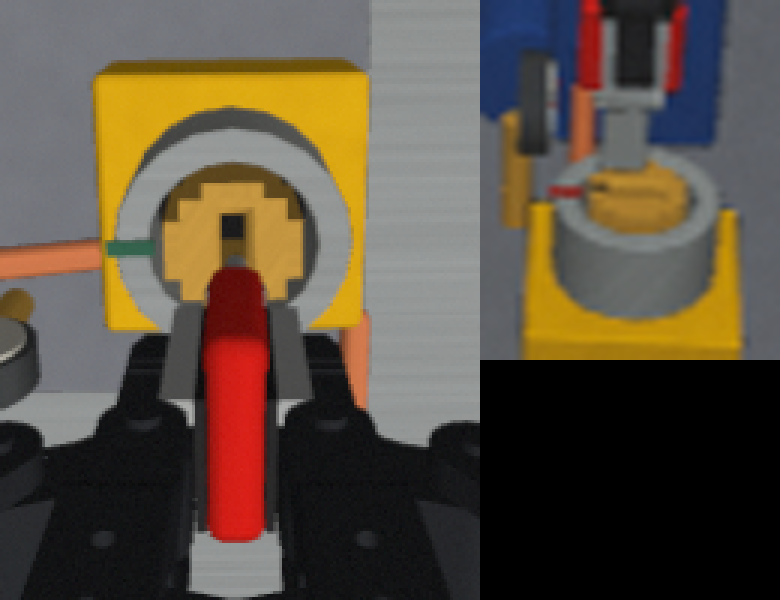

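```bash
python3 - <<'E'
from h import *
s=dict(np.load("pics/w7.npz"));Tc=s["T"];o=get_obs();T=pose(o)
f=lambda c,r,z:onz(s,[[240+c/3,130+r/3]],z,Tc)[0].round(1)
print("slot -x edge",f(232,213,89),"plug top",f(235,182,89),"L",f(163,245,89),"R",f(306,245,89),"bottom",f(190,300,89))
print("collar top",f(234,128,86),"L",f(116,240,86),"R",f(352,240,86))
tip=(T@[0,214.4,0,1])[:3];print("tip",tip)
I=np.linalg.inv(Tc)
# predicted pixel of tip and bow corners (check of key-in-tool)
for q in ([-8,212,0],[8,212,0],[-18,142.4,0],[18,142.4,0],[-18,178.4,0]):
    p=np.linalg.inv(s["T_tool_cam"])@[*q,1];print(q,(s["camera_matrix"]@p[:3]/p[2])[:2].round(1))
E
```

```text
slot -x edge [544.8  -1.7  89. ] plug top [537.1  -0.9  89. ] L [552.7 -18.6  89. ] R [553.1  16.3  89. ] bottom [567.1 -12.4  89. ]
collar top [524.5  -1.   86. ] L [552.2 -30.4  86. ] R [553.  28.  86.]
tip [556.75569846  -0.90229525  98.09464922]
[-8, 212, 0] [318.6 210.8]
[8, 212, 0] [318.6 232.3]
[-18, 142.4, 0] [318.8 240.5]
[18, 142.4, 0] [318.7 310.4]
[-18, 178.4, 0] [318.7 213.2]
```

Slot in the wrist crop at (232,213+), key tip at (236,262). The key has not slipped, but tip sits ~3 mm too far in +x after the arm deflected on contact. Correcting, and descending gently.

```bash
python3 -m inch '[{"fingers":0,"x":-0.0015,"y":0,"z":-0.0007,"twist":0},{"fingers":0,"x":-0.0031,"y":0,"z":-0.0007,"twist":0},{"fingers":0,"x":-0.0031,"y":0.002,"z":-0.0007,"twist":0},{"fingers":0,"x":-0.0031,"y":0.004,"z":-0.0007,"twist":0},{"fingers":0,"x":-0.0031,"y":0.006,"z":-0.0007,"twist":0},{"fingers":0,"x":-0.003,"y":0.008,"z":-0.0008,"twist":0},{"fingers":0,"x":-0.003,"y":0.008,"z":-0.0008,"twist":0},{"fingers":0,"x":-0.003,"y":0.008,"z":-0.0008,"twist":0}]' 80
cat > st.py <<'E'
from h import *
o=get_obs();T=pose(o);t=(T@[0,214.4,0,1])[:3]
print("t",round(o["t"],2),"tip",t.round(2),"axis",T[:2,1].round(4),"rot",o["tcp_rot"].round(2),"F",o["ft_force"].round(1),"M",o["moment"].round(2),"to keyway(tool mm)",(T[:3,:3].T@(np.array([553.6,-1.6,89])-t)).round(2))
E
python3 st.py
```

```text
t: 15.57
position: [555.3, -4.2, 304.3]
tcp_rot: [-89.3, 0.5, -0.5]
ft_force: [0.8, -0.4, -0.5]
gripper_width: 8.7
t 15.57 tip [553.58  -1.63  89.9 ] axis [-0.0079  0.0122] rot [-89.31   0.46  -0.51] F [ 0.8 -0.4 -0.5] M [-0.06 -0.03  0.01] to keyway(tool mm) [0.03 0.9  0.02]
```

Now a slow push, 1 mm per row, with small drift compensation.

```bash
python3 -m inch '[{"fingers":0,"x":0,"y":0.001,"z":0,"twist":0},{"fingers":0,"x":0,"y":0.002,"z":0,"twist":0},{"fingers":0,"x":0,"y":0.003,"z":0,"twist":0},{"fingers":0,"x":0,"y":0.004,"z":0,"twist":0},{"fingers":0,"x":0,"y":0.005,"z":0,"twist":0},{"fingers":0,"x":0,"y":0.0055,"z":0,"twist":0},{"fingers":0,"x":0,"y":0.006,"z":0,"twist":0},{"fingers":0,"x":0,"y":0.006,"z":0,"twist":0}]' 80; python3 st.py
```

```text
t: 16.23
position: [555.5, -3.6, 301.6]
tcp_rot: [-89.4, 0.3, -0.5]
ft_force: [-5.2, -2.2, 17.2]
gripper_width: 8.7
t 16.23 tip [554.34  -1.38  87.2 ] axis [-0.0053  0.0102] rot [-89.42   0.31  -0.52] F [-5.2 -2.2 17.2] M [-0.39  1.19  0.01] to keyway(tool mm) [-0.75 -1.8  -0.21]
```

```bash
python3 -m inch '[{"fingers":0,"x":-0.0007,"y":0.001,"z":-0.0002,"twist":0},{"fingers":0,"x":-0.0007,"y":0.003,"z":-0.0004,"twist":0},{"fingers":0,"x":-0.0007,"y":0.003,"z":-0.0006,"twist":0},{"fingers":0,"x":-0.0007,"y":0.003,"z":-0.0008,"twist":0},{"fingers":0,"x":-0.0007,"y":0.003,"z":-0.001,"twist":0},{"fingers":0,"x":-0.0007,"y":0.003,"z":-0.0012,"twist":0},{"fingers":0,"x":-0.0007,"y":0.003,"z":-0.0014,"twist":0},{"fingers":0,"x":-0.0007,"y":0.003,"z":-0.0016,"twist":0}]' 80; python3 st.py
```

```text
t: 16.9
position: [554.9, -3.8, 301.6]
tcp_rot: [-89.4, 0.2, -0.5]
ft_force: [-5.4, -0.1, 17.0]
gripper_width: 9.1
t 16.9 tip [554.37  -1.5   87.26] axis [-0.0026  0.0105] rot [-89.4    0.15  -0.48] F [-5.4 -0.1 17. ] M [ 0.05  1.12 -0.03] to keyway(tool mm) [-0.77 -1.74 -0.09]
```

```bash
python3 -m inch '[{"fingers":0,"x":-0.0004,"y":0.002,"z":0,"twist":0},{"fingers":0,"x":-0.0008,"y":0.002,"z":0,"twist":0},{"fingers":0,"x":-0.0012,"y":0.002,"z":0,"twist":0},{"fingers":0,"x":-0.0016,"y":0.002,"z":0,"twist":0},{"fingers":0,"x":-0.002,"y":0.002,"z":0,"twist":0},{"fingers":0,"x":-0.0024,"y":0.002,"z":0,"twist":0},{"fingers":0,"x":-0.0028,"y":0.002,"z":0,"twist":0},{"fingers":0,"x":-0.0032,"y":0.002,"z":0,"twist":0}]' 80; python3 st.py
```

```text
t: 17.57
position: [553.1, -3.5, 301.9]
tcp_rot: [-89.4, -0.2, -0.5]
ft_force: [-0.2, -0.5, 9.5]
gripper_width: 8.7
t 17.57 tip [553.88  -1.32  87.51] axis [0.0036 0.0102] rot [-89.41  -0.2   -0.49] F [-0.2 -0.5  9.5] M [-0.34 -0.17 -0.06] to keyway(tool mm) [-0.28 -1.49 -0.26]
```

```bash
python3 - <<'E'
from h import *
s=snapshot("wrist");im=s["color"];T=pose(get_obs());Tc=T@s["T_tool_cam"];np.savez("pics/w8.npz",T=Tc,**s)
h=cv2.cvtColor(im,cv2.COLOR_RGB2HSV)
for r in range(196,224):
    print(r,"".join("R" if (h[r,c,0]<6 or h[r,c,0]>174) and h[r,c,1]>120 else ("#" if h[r,c,2]<60 else "b" if h[r,c,1]>90 and h[r,c,2]<150 else "Y" if h[r,c,1]>90 else "s") for c in range(290,350)))
I=np.linalg.inv(Tc)
for n,q in(("slot-x",[544.8,-1.6,89]),("slot ctr",[553.6,-1.6,89]),("tip",(T@[0,214.4,0,1])[:3]),("tip-8",(T@[-8,214.4,0,1])[:3]),("bl-8 mid",(T@[-8,199,0,1])[:3])):
    p=(I@[*q,1])[:3];print(n,(s["camera_matrix"]@p/p[2])[:2].round(1))
E
```

```text
196 ssssssssssssbbbbbbbbbbbbbbbbbbbbbbbbbbbbbbbbbsssssssssssssss
197 ssssssssssbbbbbbbbbbbbbbbbbbbbbbbbbbbbbbbbbbbbssssssssssssss
198 sssssssssbbbbbbbbbbbbbbbbbYYYYYYYYYYYYYbbbbbbbbbssssssssssss
199 ssssssssbbbbbbbbbYYYYYYYYYYYYYYYYYYYYYYbbbbbbbbbbsssssssssss
200 sssssssbbbbbbbbbbYYYYYYYYYYYYYYYYYYYYYYbbbbbbbbbbbssssssssss
201 ssssssbbbbbbbbbbbYYYYYYYYYYYYYYYYYYYYYYbbbbbbbbbbbssssssssss
202 ssssssbbbbbbbbbbbYYYYYYYYYYYYYYYYYYYYYYbbbbbbbbbbb##ssssssss
203 ssss##bbbbbbbbbbbYYYYYYYYYYYYYYYYYYYYYYbbbbbbbbbbbb#ssssssss
204 ssss#bbbbbYYYYYYYYYYYYYYYYYYYYYYYYYYYYYYYYYYYYYbbbb##sssssss
205 sss##bbbbYYYYYYYYYYYYYYYYYYYYYYYYYYYYYYYYYYYYYYbbbb##sssssss
206 sss##bbbbYYYYYYYYYYYYYYYYYYYYYYYYYYYYYYYYYYYYYYbbbbb##ssssss
207 sss##bbbbYYYYYYYYYYYYYYYYYYYYYYYYYYYYYYYYYYYYYYbbbbb##ssssss
208 sss##bbbbYYYYYYYYYYYYYYYYYYYbbbbbYYYYYYYYYYYYYYbbbbb###sssss
209 sss#bbbbbYYYYYYYYYYYYYYYbbbbbbbbbbYYYYYYYYYYYYYbbbbb###sssss
210 ssssbbbbbbYYYYYYYYYYYYYY########bbYYYYYYYYYYYYYbbbbbbs##ssss
211 ssssbbbbbYYYYYYYYYYYYYYY########bbYYYYYYYYYYYYYYYYYYbss#ssss
212 ssssYYYYYYYYYYYYYYYYYYYYb#######bbYYYYYYYYYYYYYYYYYYYs##ssss
213 sssbYYYYYYYYYYYYYYYYYYYY########bbYYYYYYYYYYYYYYYYYYYss#ssss
214 ssssYYYYYYYYYYYYYYYYYYYY########bbbYYYYYYYYYYYYYYYYYYs##ssss
215 ssssYYYYYYYYYYYYYYYYYYYY####ss##bbYYYYYYYYYYYYYYYYYYYsssssss
216 ssssYYYYYYYYYYYYYYYYYYYYbbssssssbbYYYYYYYYYYYYYYYYYYYsssssss
217 ssssYYYYYYYYYYYYYYYYYYYYbbssssssbbYYYYYYYYYYYYYYYYYYYsssssss
218 ssssYYYYYYYYYYYYYYYYYYYYbsssssssbbYYYYYYYYYYYYYYYYYYYsssssss
219 ssssYYYYYYYYYYYYYYYYYYYbbRRRRRRRbbbYYYYYYYYYYYYYYYYYYsss#sss
220 bsssYYYYYYYYYYYYYYYYYYbbRRRRRRRRRRbbYYYYYYYYYYYYYYYYYsssssss
221 bsssYYYYYYYYYYYYYYYYYbRRRRRRRRRRRRRbYYYYYYYYYYYYYYYYYss#ssss
222 bsssYYYYYYYYYYYYYYYYYRRRRRRRRRRRRRRRbYYYYYYYYYYYYYYYYsssssss
223 ssssYYYYYYYYYYYYYYYYbRRRRRRRRRRRRRRRbYYYYYYYYYYYYYYYYsssssss
slot-x [318.1 209. ]
slot ctr [318.2 220.9]
tip [318.6 220.5]
tip-8 [318.6 209.7]
bl-8 mid [318.6 217.3]
```

```bash
python3 - <<'E'
from h import *
s=dict(np.load("pics/s7.npz"))
def pr(q):
    I=np.linalg.inv(s["T"]);r=cv2.projectPoints(np.array([q],float),cv2.Rodrigues(I[:3,:3])[0],I[:3,3],s["camera_matrix"],s["dist"])[0];return r.ravel().round(1)
print("tip w7",pr([556.76,-.9,98.1]),"z105",pr([556.6,-1.1,105]),"shoulder",pr([556.9,-1.2,128]),"plug",pr([553.6,-1.6,89]),"collar",pr([553.6,28.4,86]),pr([553.6,-31,86]),pr([523.6,-1.6,86]),pr([583.6,-1.6,86]))
g=snapshot("side")["color"]
b=cv2.resize(g[170:240,320:380],None,fx=9,fy=8,interpolation=cv2.INTER_CUBIC)
cv2.imwrite("pics/s8.png",b[:,:,::-1])
E
python3 st.py
```

```text
tip w7 [349.7 207.8] z105 [349.9 205.2] shoulder [350.2 196.4] plug [350.9 211. ] collar [350.8 221.1] [350.9 203.8] [364.9 212.7] [336.9 211.5]
t 17.67 tip [553.86  -1.36  87.48] axis [0.0035 0.0102] rot [-89.42  -0.2   -0.5 ] F [ 0.1 -0.6  9.2] M [-0.29 -0.1  -0.  ] to keyway(tool mm) [-0.26 -1.52 -0.22]
```

View pics/s8.png

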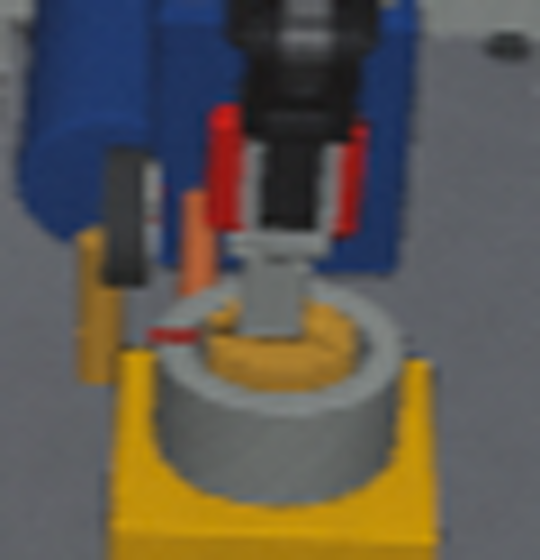

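Side crop: the blade (273,340) stands on the plug about 2 mm to +x of the collar centre (281). The key must lean slightly in the grip, so I shift −x and push again.

```bash
python3 -m inch '[{"fingers":0,"x":0,"y":-0.002,"z":-0.0002,"twist":0},{"fingers":0,"x":-0.0012,"y":-0.002,"z":-0.0002,"twist":0},{"fingers":0,"x":-0.0024,"y":-0.002,"z":-0.0002,"twist":0},{"fingers":0,"x":-0.0024,"y":0,"z":-0.0002,"twist":0},{"fingers":0,"x":-0.0024,"y":0.0015,"z":-0.0002,"twist":0},{"fingers":0,"x":-0.0024,"y":0.003,"z":-0.0002,"twist":0},{"fingers":0,"x":-0.0024,"y":0.004,"z":-0.0002,"twist":0},{"fingers":0,"x":-0.0024,"y":0.005,"z":-0.0002,"twist":0}]' 80; python3 st.py
```

```text
t: 18.33
position: [550.7, -3.7, 296.5]
tcp_rot: [-89.4, -0.2, -0.5]
ft_force: [-0.1, 0.2, -1.1]
gripper_width: 9.0
t 18.33 tip [551.33  -1.46  82.09] axis [0.0031 0.0103] rot [-89.41  -0.17  -0.49] F [-0.1  0.2 -1.1] M [ 0.01 -0.01  0.01] to keyway(tool mm) [ 2.29 -6.9  -0.05]
```

Dropped into the slot with no force. Continue down.

```bash
python3 -m inch '[{"fingers":0,"x":0,"y":0.0015,"z":0,"twist":0},{"fingers":0,"x":0,"y":0.003,"z":0,"twist":0},{"fingers":0,"x":0,"y":0.0045,"z":0,"twist":0},{"fingers":0,"x":0,"y":0.006,"z":0,"twist":0},{"fingers":0,"x":0,"y":0.0075,"z":0,"twist":0},{"fingers":0,"x":0,"y":0.009,"z":0,"twist":0},{"fingers":0,"x":0,"y":0.0105,"z":0,"twist":0},{"fingers":0,"x":0,"y":0.012,"z":0,"twist":0}]' 80; python3 st.py
```

```text
t: 19.0
position: [550.5, -3.4, 284.8]
tcp_rot: [-89.5, -0.1, -0.5]
ft_force: [-5.2, -1.0, 10.5]
gripper_width: 9.1
t 19.0 tip [550.98  -1.39  70.43] axis [0.0023 0.0096] rot [-89.45  -0.12  -0.5 ] F [-5.2 -1.  10.5] M [-0.15  1.21  0.03] to keyway(tool mm) [ 2.660e+00 -1.856e+01 -1.000e-02]
```

```bash
python3 -m inch '[{"fingers":0,"x":-0.0005,"y":0.002,"z":0,"twist":0},{"fingers":0,"x":-0.0005,"y":0.004,"z":0,"twist":1},{"fingers":0,"x":-0.0005,"y":0.006,"z":0,"twist":-1},{"fingers":0,"x":-0.0005,"y":0.0075,"z":0,"twist":1},{"fingers":0,"x":-0.0005,"y":0.009,"z":0,"twist":-1},{"fingers":0,"x":-0.0005,"y":0.0105,"z":0,"twist":0},{"fingers":0,"x":-0.0005,"y":0.0115,"z":0,"twist":0},{"fingers":0,"x":-0.0005,"y":0.012,"z":0,"twist":0}]' 80; python3 st.py
```

```text
t: 19.67
position: [550.7, -2.8, 274.3]
tcp_rot: [-89.4, -0.3, -0.5]
ft_force: [-3.6, -0.3, 9.4]
gripper_width: 8.8
t 19.67 tip [551.88  -0.71  59.89] axis [0.0056 0.0098] rot [-89.43  -0.32  -0.48] F [-3.6 -0.3  9.4] M [-0.    0.73  0.02] to keyway(tool mm) [  1.88 -29.11  -0.59]
```

```bash
python3 -m inch '[{"fingers":0,"x":-0.0003,"y":0.001,"z":0,"twist":1},{"fingers":0,"x":-0.0003,"y":0.002,"z":0,"twist":-1},{"fingers":0,"x":-0.0003,"y":0.0025,"z":0,"twist":1},{"fingers":0,"x":-0.0003,"y":0.003,"z":0,"twist":-1},{"fingers":0,"x":-0.0003,"y":0.0035,"z":0,"twist":0},{"fingers":0,"x":-0.0003,"y":0.004,"z":0,"twist":0},{"fingers":0,"x":-0.0003,"y":0.0045,"z":0,"twist":0},{"fingers":0,"x":-0.0003,"y":0.0045,"z":0,"twist":0}]' 80; python3 st.py
```

```text
t: 20.33
position: [550.5, -2.2, 273.1]
tcp_rot: [-89.6, -0.4, -0.5]
ft_force: [-8.6, -1.9, 22.3]
gripper_width: 8.4
t 20.33 tip [552.17  -0.61  58.75] axis [0.0076 0.0074] rot [-89.57  -0.43  -0.48] F [-8.6 -1.9 22.3] M [-0.41  2.01  0.05] to keyway(tool mm) [  1.67 -30.25  -0.75]
```

```bash
python3 -m inch '[{"fingers":0,"x":-0.0005,"y":0.002,"z":-0.0003,"twist":1.5},{"fingers":0,"x":-0.0005,"y":0.004,"z":-0.0003,"twist":-1.5},{"fingers":0,"x":-0.0005,"y":0.005,"z":-0.0003,"twist":1.5},{"fingers":0,"x":-0.0005,"y":0.006,"z":-0.0003,"twist":-1.5},{"fingers":0,"x":-0.0005,"y":0.006,"z":-0.0003,"twist":0},{"fingers":0,"x":-0.0005,"y":0.006,"z":-0.0003,"twist":0},{"fingers":0,"x":-0.0005,"y":0.006,"z":-0.0003,"twist":0},{"fingers":0,"x":-0.0005,"y":0.006,"z":-0.0003,"twist":0}]' 80; python3 st.py
```

```text
t: 21.0
position: [550.1, -1.4, 273.0]
tcp_rot: [-89.8, -0.6, -0.5]
ft_force: [-12.2, -2.9, 37.5]
gripper_width: 9.0
t 21.0 tip [552.49  -0.67  58.58] axis [0.011  0.0034] rot [-89.8   -0.63  -0.48] F [-12.2  -2.9  37.5] M [-0.65  2.96 -0.03] to keyway(tool mm) [  1.46 -30.41  -0.82]
```

Key is home: 15 N more push moved it only 0.1 mm, depth 30.3 mm against the nominal 30. Now the clockwise turn in stages.

```bash
python3 -m inch '[{"fingers":0,"x":0,"y":0.002,"z":0.0001,"twist":5},{"fingers":0,"x":0,"y":0.002,"z":0.0002,"twist":10},{"fingers":0,"x":0,"y":0.002,"z":0.0003,"twist":15},{"fingers":0,"x":0.0001,"y":0.002,"z":0.0004,"twist":20},{"fingers":0,"x":0.0001,"y":0.002,"z":0.0005,"twist":25},{"fingers":0,"x":0.0002,"y":0.002,"z":0.0006,"twist":30},{"fingers":0,"x":0.0002,"y":0.002,"z":0.0007,"twist":35},{"fingers":0,"x":0.0003,"y":0.002,"z":0.0008,"twist":40}]' 100; python3 st.py
```

```text
t: 21.67
position: [550.4, -0.3, 273.3]
tcp_rot: [-89.5, -0.5, -40.7]
ft_force: [-6.9, -1.0, 16.3]
gripper_width: 8.7
t 21.67 tip [5.5296e+02 1.0000e-02 5.8910e+01] axis [0.012  0.0015] rot [-89.49  -0.47 -40.68] F [-6.9 -1.  16.3] M [-0.18  1.7   0.1 ] to keyway(tool mm) [  1.78 -30.08  -0.54]
```

```bash
python3 -m inch '[{"fingers":0,"x":0,"y":0.002,"z":0.0001,"twist":5},{"fingers":0,"x":0,"y":0.003,"z":0.0002,"twist":10},{"fingers":0,"x":0,"y":0.003,"z":0.0003,"twist":15},{"fingers":0,"x":0.0001,"y":0.003,"z":0.0004,"twist":20},{"fingers":0,"x":0.0001,"y":0.003,"z":0.0005,"twist":25},{"fingers":0,"x":0.0002,"y":0.003,"z":0.0006,"twist":30},{"fingers":0,"x":0.0002,"y":0.003,"z":0.0007,"twist":35},{"fingers":0,"x":0.0003,"y":0.003,"z":0.0008,"twist":40}]' 100; python3 st.py
```

```text
t: 22.33
position: [551.2, 0.3, 273.3]
tcp_rot: [-89.2, -0.1, -80.9]
ft_force: [-6.6, -0.9, 19.7]
gripper_width: 8.4
t 22.33 tip [5.5414e+02 2.5000e-01 5.8900e+01] axis [ 0.0137 -0.0003] rot [-89.23  -0.14 -80.85] F [-6.6 -0.9 19.7] M [-0.14  1.88  0.09] to keyway(tool mm) [  1.81 -30.1   -0.43]
```

```bash
python3 -m inch '[{"fingers":0,"x":0,"y":0.002,"z":0.0001,"twist":5},{"fingers":0,"x":0,"y":0.002,"z":0.0002,"twist":10},{"fingers":0,"x":0,"y":0.002,"z":0.0003,"twist":15},{"fingers":0,"x":0,"y":0.002,"z":0.0003,"twist":19},{"fingers":0,"x":0,"y":0.002,"z":0.0003,"twist":22},{"fingers":0,"x":0,"y":0.002,"z":0.0003,"twist":25},{"fingers":0,"x":0,"y":0.002,"z":0.0003,"twist":25},{"fingers":0,"x":0,"y":0.002,"z":0.0003,"twist":25}]' 100; python3 st.py
```

```text
t: 23.0
position: [551.4, 0.8, 273.3]
tcp_rot: [-89.2, 0.1, -105.5]
ft_force: [-4.6, -1.2, 15.3]
gripper_width: 8.6
t 23.0 tip [5.5438e+02 3.2000e-01 5.8920e+01] axis [ 0.0141 -0.0024] rot [-8.9190e+01  8.0000e-02 -1.0553e+02] F [-4.6 -1.2 15.3] M [0.   1.62 0.69] to keyway(tool mm) [  2.02 -30.08   0.19]
```

Twist moment jumped from 0.09 to 0.69 N·m: the plug is on its stop. A last look to check.

```bash
python3 - <<'E'
from h import *
w=snapshot("wrist")["color"];sd=snapshot("side")["color"];t=snapshot("top")["color"]
a=cv2.resize(w[150:330,230:410],(400,400));b=cv2.resize(sd[170:240,315:385],(400,400));c=t[100:300,180:580]
cv2.imwrite("pics/fin.png",np.vstack([np.hstack([a,b]),np.hstack([c,sd[200:400,200:600]])])[:,:,::-1])
print(blobs(masks(sd)["red"],40)[0][0])
t0=dict(np.load("pics/top0.npz"))["color"];d=np.abs(t.astype(int)-t0).max(2)>40
for n,(r0,r1,c0,c1) in dict(bowl=(125,170,272,320),bottle=(133,168,362,396),jar=(145,175,430,465),blue=(268,288,210,224)).items(): print(n,d[r0:r1,c0:c1].sum())
E
python3 st.py
```

```text
[350.14814815 202.82716049]
bowl 0
bottle 0
jar 0
blue 0
t 23.15 tip [5.5435e+02 3.4000e-01 5.8930e+01] axis [ 0.014  -0.0022] rot [-8.9190e+01  9.0000e-02 -1.0553e+02] F [-5.5 -0.3 15. ] M [0.08 1.6  0.72] to keyway(tool mm) [  2.02 -30.07   0.22]
```

View pics/fin.png

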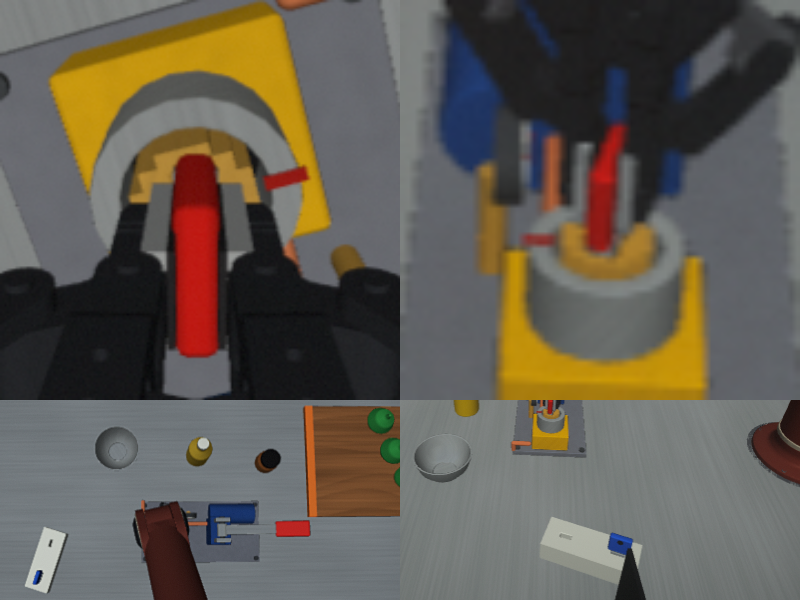

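The key is seated with its shoulder on the plug, and the key and plug have turned together. The lever is up, and the bystanders and blue key haven't changed. Handing in.

```bash
python3 -c "
from cell import *
print(job_done())"; python3 st.py
```

```text
the job is handed in; nothing more can be done
None
the job is handed in; nothing more can be done
```

I handed the job in at about 23 s, with the red key home in the lock, turned clockwise to the stop, and still gripped and held. No verdict was reported.

- **Lever:** I pumped four strokes. Peak pushes were about 100, 37, 41 and 51 N, against the 12 N that holds it down. After each stroke I checked, the side camera showed the lever back in its starting position. I didn't check it after the third stroke; the arm was clear of it by then.
- **Inserting the key:** The first try caught on the slot's mouth with a 72 N push, because the key leaned slightly in the grip. I backed off, shifted it about 2.5 mm towards the robot, and it then went in. With 15 N of extra push it moved only 0.1 mm. The computed depth was 30.3 mm against the nominal 30.
- **Turning the key:** I turned it to 105°. The twist moment rose from 0.09 to about 0.7 N·m, which is well above the lock's spring, so the plug is on its stop.
- **Other objects:** The bowl, bottle, jar and blue key showed no change between the first and last top pictures.

**Limits and disagreements:**
- The first lever stroke's wrist force came fairly close to the 120 N limit.
- My estimates of the lock's position from the different cameras differed by 1 to 2 mm; contact with the slot settled it.
- I judged the plug's angle from the moment and the key's angle, not by measuring it directly.

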